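# Square a bracket up in the corner jig and hold it there

### The job

Lift the loose grey lid off the blue parts box by its black knob and lay it flat, knob up, on the green mat. Take the white bracket out of the box, stand it on its two legs on the aluminium jig plate and press it into the corner so that it touches both black fences at once, square to them and down flat on the plate. Finish while still holding it pressed against both fences with the gripper, do not let go, and leave the other things on the bench where they are.

Things in the scene. Friction and masses are not known exactly. Their poses are not given: they have to be found in the camera images.
- parts_bin: Blue open-topped parts box, fixed to the bench, 118 (x) x 94 (y) x 48 mm high; inside 112 x 88 mm, walls 3 mm, floor top 5 mm above the bench. Origin at the centre of its underside, z up.
- lid: Loose grey plastic lid, ~120 g, lying on the box rim: plate 124 (x) x 100 (y) x 4 mm with a plug 106 x 82 x 5 mm under it that drops into the box mouth with 3 mm play. Origin at the centre of the plug's underside (43 mm above the bench when closed); the plate's top is 9 mm above the origin. On its centre stands a black cylindrical knob, 22 mm diameter, from 9 to 39 mm above the origin.
- lid_mat: Green mat, 140 (x) x 120 (y) x 3 mm, fixed on the bench at the left inside the coil of black cable; the lid goes here, the lid's centre within 40 mm of the mat's centre. Origin at the centre of its underside, mat's top at 3 mm. The black microscope boom stands between it and the robot (its edge at x = 0.44 m, up to 0.28 m high), so come to the mat from above.
- bracket: White plastic bracket, about 50 g, 46 (x) x 60 (y) x 34 mm high, shaped like a small bridge: top plate 8 mm thick on two legs, each 8 mm thick and 46 mm long, at its y ends; open underneath along x. Stands on its legs on the box floor, under the lid, turned up to 0.2 rad from the box. Origin at the centre of its underside, z up. It can be gripped from above across its 46 mm width (along its x).
- jig: Corner jig fixed to the bench: aluminium plate 115 (x) x 120 (y) x 8 mm. Origin at the centre of its underside, x towards the far fence, y towards the left fence. Its yaw, like the box's, is within 0.25 rad of straight ahead.
- jig_corner (a point): The inner corner of the jig, where the inner faces of the two fences would meet, on the plate's top (8 mm above the bench); axes as the jig's. A seated bracket lies on the -x, -y side of it: its centre 23 mm and 30 mm off (bracket x along jig x) or 30 mm and 23 mm off (turned a quarter).
- far_fence: Black fence on the jig's far (+x) edge, fixed, 12 mm thick, 96 mm long, 10 mm high above the plate; its inner face looks along -x of the jig. Origin at the centre of its underside. Rigid, and friction against one fence can carry part of the push meant for the other, so push with some 8 to 15 N each way; fingertips must pass above it if they grip on that side.
- left_fence: Black fence on the jig's left (+y) edge, fixed, 91 mm long, 12 mm thick, 10 mm high above the plate; its inner face looks along -y of the jig. Origin at the centre of its underside. Rigid.
- spool: Bystander: small spool of solder, 52 mm diameter, 40 mm high, loose. Origin under its centre. Leave alone.
- marker: Bystander: white marker pen with black cap, 130 mm long, lying in front of the work, loose. Leave alone.
- transistor: Bystander: metal-can transistor, 25 x 37 x 9 mm, loose. Leave alone.
- flux: Bystander: yellow bottle with black cap, 32 mm diameter, 74 mm high, loose, behind the work. Leave alone.

How it is judged (in metres and radians):
On the way, in this order (a step that is already met when the one before it is completed fails the run):
1. the lid lies flat, knob up, on the green mat and is released (horizontal distance between lid and lid_mat below 0.04 m and z of lid in the frame of lid_mat below 0.006 m and angle between lid's own z axis and vertical below 0.08 rad and linear speed of lid below 0.02 m/s and contact force between the fingers and lid below 0.1 N), for 0.2 s.
2. the bracket has been lifted out of the box and is still upright above its rim (height (world z) of bracket above 0.055 m and angle between bracket's own z axis and vertical below 0.3 rad and contact force between the fingers and bracket above 1 N), for 0.1 s.
At the end, for the whole second after the job is handed in: Lid flat and untouched on the mat (centres within 40 mm). Bracket on its legs on the jig plate (within 3 mm), square within 0.06 rad, centre within 4 mm of the seated place, pressing on each fence with over 1 N and on the gripper fingers with over 1 N, at rest (all of step 1 and contact force between bracket and far_fence above 1 N and contact force between bracket and left_fence above 1 N and contact force between the fingers and bracket above 1 N and angle between bracket's own z axis and vertical below 0.06 rad and z of bracket in the frame of jig_corner between -0.003 and 0.003 m and linear speed of bracket below 0.02 m/s and ((x of bracket in the frame of jig_corner between -0.027 and -0.019 m and y of bracket in the frame of jig_corner between -0.034 and -0.026 m and angle between the x axis of bracket and the x axis of jig, either way round below 0.06 rad) or (x of bracket in the frame of jig_corner between -0.034 and -0.026 m and y of bracket in the frame of jig_corner between -0.027 and -0.019 m and angle between the x axis of bracket and the y axis of jig, either way round below 0.06 rad))); the arm keeps its last pose, push and grip.
It fails at once if a bystander is moved by more than 25 mm (distance of any of spool, marker, transistor, flux from where it was at the start of the episode above 0.025 m).
It also fails if it takes over 72 s, if anything falls off the work surface, if the arm or the gripper's body presses on something with over 40 N, if the wrist force passes 120 N, or if a joint passes its speed limit or range.

### The arm

A 6-joint arm with a two-finger parallel gripper is mounted at the origin on a cart in front of the work surface, level with it; the furniture and walls round the work are solid. World frame = base frame: x ahead of the robot, y to its left, z up, the work surface at z = 0. Lengths are in m, angles in degrees, forces in N, time in s.
With the tool pointing down it reaches from about 0.4 to 0.825 m from the base axis. Payload 7 kg.
Tool frame: the origin (TCP) lies between the finger pads; the fingertips stand 25 mm ahead of it and the grasp point (between the pads) lies 6 mm ahead of it; z points along the fingers, y is the line along which they close (so a half turn about z gives the same grasp; the last joint's range is limited). The gripper opens to 88 mm and grips with 3 to 60 N. Pads are 19 mm wide; open, the fingers measure 130 mm over their backs; the gripper's body (78 mm by 193 mm) begins 47 mm behind the grasp point.
Start: joints at [-55.113, 20.546, 0.682, 0, -70.136, -16.507], TCP at [0.213, -0.641, 0.252] pointing down, gripper open.
Joint ranges: [-176.03, 176.03], [-82.01, 121.73], [-58.28, 71.71], [-173.87, 95.51], [-174.79, -0.11], [-173.66, 173.66]. Speed limits (degrees/s): [136.94, 136.94, 172.46, 180, 180, 180].

### API

Orientations are given as [roll, pitch, yaw] about the fixed x, y, z axes, in that order (R = Rz(yaw) Ry(pitch) Rx(roll)).
In Python, from plant import ctrl gives the robot as it stands.
- The arm moves only by the shell command python3 drive.py 'ROWS'. ROWS is a JSON list that holds a single list of rows (three levels of brackets), with 1 to 8 rows, each of 5 numbers: dx, dy, dz in units of 5 mm, then a turn about the tool's z in units of 2 degrees, then the finger opening in m; each row is the pose to reach, as a shift and turn from the pose commanded when the command began, along the tool's axes at that moment; what a row does not reach only later rows make up. A row lasts 1/8 s, in which the tool goes at most 0.0625 m and 10.7 degrees, less where a joint would pass 70% of its speed; a pose out of reach is approached as far as the arm can. The fingers move at their own pace and stop on an object; the grip force is fixed at half the most. Time passes only in rows, so rows that do not move let the fingers close. It prints the time, the measured TCP pose, the force, the opening and the grip force at its end. Input that does not fit is refused with a message, and nothing moves.
- ctrl.get_obs(): the state, without advancing time (a new reading comes with each control period).
- ctrl.snapshot(name): name is "scene" or "top" or "wrist"; returns a dict with "frame" (400x640x3 uint8, red, green, blue), "z_map" (400x640 float32, m along the optical axis (not along the pixel's ray), 0 where there is no reading), "fovy" (degrees; the focal length in pixels is half the picture's height over the tangent of half this angle, whatever the lens; pixels are square), "cx", "cy" (the principal point, pixels), "k1" (the pictures are not rectified: a ray, as slopes to the right and down, at radius r is drawn at 1 + k1 r^2 times it, then the intrinsics apply), "R" (3x3) and "t" (3): a world point X has camera coordinates R X + t; the wrist camera has in their place "T_tool_cam" (4x4, takes a point from camera to tool coordinates, whose origin is the TCP and whose axes are the flange's). Camera axes: x right, y down, z forward; pixel columns grow to the right and rows downward; lengths in m; the calibration is good to about 2 mm. A picture is of the moment at which its call begins: read the wrist's pose just before it.
- ctrl.close_job(): hands the job in; it is judged then, once.
The state is a dict: "clock": time; "joint_pos": joint angles; "qvel": joint speeds; "tau": joint torques, N m; "tool_pos": TCP position; "orientation": TCP orientation; "force": force on the tool from outside, world axes, zero at the start; "moment": the same for the moment, N m; "opening": finger opening in m; "gripper_force": force on a finger pad.
Only numpy, scipy, OpenCV 4.12 (cv2) and the standard library are available. Lean on these libraries where they do the work, as an engineer would, in place of code of your own. Each camera call takes 0.05 s, during which the arm holds its last target. There are 200 camera calls.

## Working session

There is one attempt and no reset: what is moved stays moved. The work goes in short steps, Python scripts to look and compute and a shell command to move; the robot and the scene stay as the last step left them, time stands still between calls to the robot, and variables do not carry over. Pictures are saved under pics/ and viewed, at most 10 in all, crops included, and the job is handed in when it is done.

```bash
ls; mkdir -p pics; python3 - <<'E'
from plant import ctrl
import cv2
o=ctrl.get_obs();print(o)
for n in("scene","top"):
    s=ctrl.snapshot(n);cv2.imwrite(f"pics/{n}0.png",s["frame"][:,:,::-1]);print(n,{k:v for k,v in s.items() if k not in("frame","z_map")})
E
```

```text
drive.py
pics
plant.py
{'clock': 0.0, 'joint_pos': array([-5.51146443e+01,  2.05896324e+01,  6.33650961e-01, -1.96218247e-02,
       -7.01350389e+01, -1.65066222e+01]), 'qvel': array([-0.00225436,  0.08672468, -0.12724313,  0.04446428, -0.04539159,
        0.04535247]), 'tau': array([ 7.12865040e-04, -5.82715380e+01,  2.93082529e+01,  6.99788824e+00,
        6.97790732e-03, -1.24563471e-04]), 'tool_pos': array([ 0.21265756, -0.64015681,  0.25064363]), 'orientation': array([ 1.79907489e+02, -8.17805195e-03, -1.61627942e+02]), 'force': array([-0.04776462, -0.26305   ,  0.14268752]), 'moment': array([-0.00229551,  0.02608263, -0.04649512]), 'gripper_force': 0.0, 'opening': 0.0873893364742143}
scene {'fovy': 43.436433675271566, 'cx': 324.3317338526919, 'cy': 196.86970028895573, 'k1': -0.03250125477151102, 'R': array([[-0.99505892, -0.09877673, -0.01004515],
       [-0.0495822 ,  0.58202419, -0.81165846],
       [ 0.08601949, -0.80714993, -0.58404592]]), 't': array([0.63694289, 0.05383461, 1.13349678])}
top {'fovy': 48.03027424083437, 'cx': 323.5446380902187, 'cy': 196.9880199246913, 'k1': -0.1001430057411365, 'R': array([[-0.02788926, -0.99958742,  0.00686913],
       [-0.98757165,  0.0264894 , -0.1549211 ],
       [ 0.15467522, -0.01110439, -0.98790296]]), 't': array([0.03041119, 0.61101603, 0.86892651])}
```
View pics/top0.png

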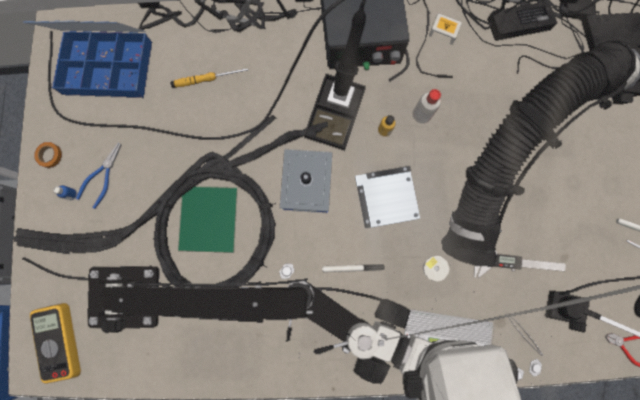

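View pics/scene0.png

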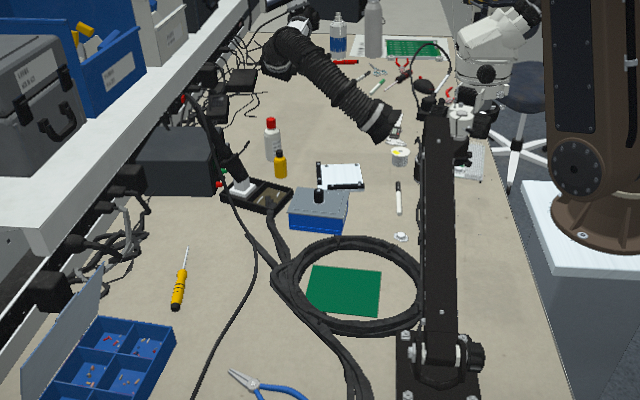

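The top view shows the mat at (208,220), the lid at (306,181) with its knob at (306,177), and the jig plate at (388,197) with fences along its top and left edges. The hose ends at (470,240), and the boom runs along row 300. The scene view confirms this layout.

```bash
cat > h.py <<'E'
import numpy as np,cv2
from plant import ctrl
def K(s):
    f=200/np.tan(np.radians(s["fovy"]/2)); return np.array([[f,0,s["cx"]],[0,f,s["cy"]],[0,0,1.]])
def slopes(s,uv):
    k=K(s);d=(np.atleast_2d(uv).astype(float)-k[:2,2])/k[0,0];p=d.copy()
    for _ in range(8): p=d/(1+s["k1"]*(p**2).sum(1,keepdims=True))
    return p
def pose(s):  # camera -> world rotation, centre
    if "R" in s: return s["R"].T,-s["R"].T@s["t"]
    from scipy.spatial.transform import Rotation as Ro
    o=s["obs"];R=Ro.from_euler("xyz",o["orientation"],degrees=True).as_matrix();T=s["T_tool_cam"]
    return R@T[:3,:3],R@T[:3,3]+o["tool_pos"]
def onplane(s,uv,z):
    R,c=pose(s);p=slopes(s,uv);d=np.c_[p,np.ones(len(p))]@R.T
    return c+d*((z-c[2])/d[:,2])[:,None]
def cloud(s):
    v,u=np.mgrid[0:400,0:640];R,c=pose(s);p=slopes(s,np.c_[u.ravel(),v.ravel()])
    return ((np.c_[p,np.ones(len(p))]*s["z_map"].ravel()[:,None])@R.T+c).reshape(400,640,3)
def snap(n):
    o=ctrl.get_obs();s=ctrl.snapshot(n);s["obs"]=o;s["hsv"]=cv2.cvtColor(s["frame"],cv2.COLOR_RGB2HSV);return s
def blobs(m,amin=30):
    n,l,st,c=cv2.connectedComponentsWithStats(m.astype(np.uint8));return [(st[i].tolist(),c[i].round(1).tolist(),l==i) for i in range(1,n) if st[i,4]>=amin]
def rect(m):
    c=max(cv2.findContours(m.astype(np.uint8),0,1)[0],key=cv2.contourArea);return cv2.boxPoints(cv2.minAreaRect(c))
E
python3 - <<'E'
from h import *
np.set_printoptions(precision=4,suppress=True)
s=snap("top");h=s["hsv"].astype(int);P=cloud(s)
print("bench z",np.nanmedian(P[245:255,330:420,2]))
H,S,V=h[...,0],h[...,1],h[...,2]
m=(H>60)&(H<90)&(S>120)&(V>60); m[:,:150]=0;m[:,260:]=0
r=onplane(s,rect(m),.003);print("mat",r.mean(0),r)
print("lid hsv",h[195,300],"jig",h[205,390],"fence",h[170,385],h[200,362])
for uv in[(306,177),(295,195),(390,205),(385,168),(432,97),(388,123),(436,267),(470,240),(500,180),(550,90),(300,300),(200,300),(370,340),(335,100),(345,30),(350,90)]: print(uv,P[uv[1],uv[0]])
# lid plate via height band and area
Z=P[...,2];roi=np.zeros(Z.shape,bool);roi[140:220,270:345]=1
lm=roi&(abs(Z-.052)<.008);r=onplane(s,rect(lm),.052);print("lid",r.mean(0),r,lm.sum())
km=roi&(Z>.07);print("knob",P[km].mean(0)if km.any()else 0,km.sum())
c=h[140:215,270:345];d=(V<60)&roi;print([(b[0],b[1]) for b in blobs(d,15)])
roi=np.zeros(Z.shape,bool);roi[155:235,345:430]=1
w=roi&(V>190)&(S<40);print([b[:2] for b in blobs(w)]);r=onplane(s,rect(w),.008);print("jig white",r)
d=roi&(V<80);print([b[:2] for b in blobs(d,15)])
# obstacles above .2
hi=(Z>.15);
for b in blobs(hi,80): q=P[b[2]];print(b[:2],q.min(0),q.max(0))
E
```

```text
bench z -0.000737269601047863
mat [0.5786 0.2632 0.003 ] [[0.5156 0.3221 0.003 ]
 [0.65   0.3178 0.003 ]
 [0.6411 0.2032 0.003 ]
 [0.5077 0.2097 0.003 ]]
lid hsv [113  15 139] jig [105   7 232] fence [ 9 19 92] [ 0  6 90]
(306, 177) [0.6471 0.0476 0.0824]
(295, 195) [0.6168 0.0717 0.0504]
(390, 205) [ 0.5968 -0.128   0.0074]
(385, 168) [ 0.6795 -0.1226 -0.0008]
(432, 97) [ 0.7954 -0.2058  0.1165]
(388, 123) [ 0.7595 -0.1234  0.0667]
(436, 267) [ 0.4628 -0.212   0.0348]
(470, 240) [ 0.5108 -0.2549  0.1289]
(500, 180) [ 0.6094 -0.2925  0.2   ]
(550, 90) [ 0.7466 -0.3652  0.2703]
(300, 300) [0.4219 0.0558 0.2678]
(200, 300) [0.4207 0.2242 0.2025]
(370, 340) [ 0.3553 -0.0499  0.2391]
(335, 100) [ 0.828  -0.0174  0.0253]
(345, 30) [ 0.9463 -0.0391  0.1116]
(350, 90) [ 0.8516 -0.0513  0.0223]
lid [0.6481 0.0495 0.052 ] [[ 0.592   0.1041  0.052 ]
 [ 0.7136  0.0949  0.052 ]
 [ 0.7041 -0.0062  0.052 ]
 [ 0.5829  0.0051  0.052 ]] 2741
knob [0.6089 0.0433 0.2713] 119
[([270, 140, 21, 10, 78], [277.9, 143.4]), ([316, 140, 29, 9, 90], [332.2, 143.6]), ([302, 175, 8, 8, 33], [305.6, 179.6])]
[([356, 172, 64, 55, 2377], [389.3, 198.2])]
jig white [[ 0.6629 -0.0554  0.008 ]
 [ 0.6838 -0.1737  0.008 ]
 [ 0.5677 -0.1898  0.008 ]
 [ 0.5481 -0.0734  0.008 ]]
[([376, 169, 26, 7, 86], [387.6, 171.8])]
([0, 0, 182, 15, 1209], [58.4, 4.1]) [0.4699 0.0239 0.3768] [0.8541 0.4968 0.9529]
([295, 0, 51, 62, 339], [316.0, 26.9]) [ 0.4699 -0.0308  0.1501] [0.9239 0.0622 0.9529]
([348, 0, 18, 48, 490], [357.1, 25.8]) [ 0.4699 -0.0715  0.1508] [0.9445 0.0239 0.9529]
([490, 0, 16, 17, 93], [498.9, 8.3]) [ 0.8361 -0.2579  0.3338] [ 0.847  -0.2468  0.3864]
([23, 20, 101, 5, 328], [72.0, 22.4]) [0.4699 0.0239 0.1501] [0.9712 0.6063 0.9529]
([465, 40, 175, 182, 11433], [546.1, 120.6]) [ 0.4699 -0.6461  0.15  ] [0.8921 0.0239 0.9529]
([153, 278, 487, 122, 17933], [365.1, 336.1]) [ 0.2649 -0.2508  0.1501] [0.4699 0.3233 0.9529]
```

```bash
python3 - <<'E'
from h import *
s=snap("top");f=s["frame"][110:290,150:470,::-1];cv2.imwrite("pics/c.png",cv2.resize(f,None,fx=2.5,fy=2.5,interpolation=2))
E
```

```text
(no output)
```

View pics/c.png

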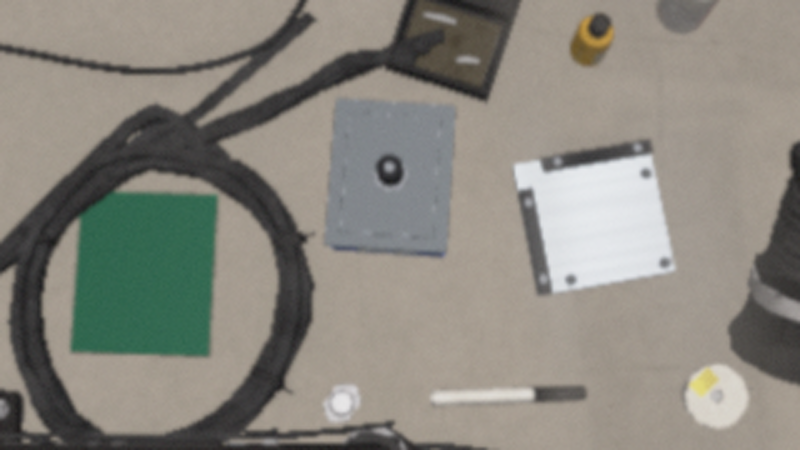

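The manual's scale: shifts go in units of 5 mm and turns go in units of 2 degrees. Converting my numbers, -0.2 m is -40, -0.15 m is -30, 18.4 degrees is 9.2.

```bash
python3 - <<'E'
from h import *
for n in("top","scene"):
    s=snap(n);P=cloud(s);P=P[s["z_map"]>.05]
    print(n)
    for y0 in np.arange(-.6,.5,.1):
        print(round(y0,1),[ (lambda q: round(float(np.percentile(q[:,2],99)),2) if len(q)>8 else None)(P[(P[:,0]>=x)&(P[:,0]<x+.1)&(P[:,1]>=y0)&(P[:,1]<y0+.1)]) for x in np.arange(.1,1,.1)])
E
python3 drive.py '[[[0, 0, -10, 2.5, 0.088], [0, 0, -20, 5, 0.088], [0, 0, -30, 9, 0.088], [0, 0, -40, 9.2, 0.06], [0, 0, -40, 9.2, 0.06]]]'
```

```text
top
-0.6 [None, 0.01, 0.08, 0.11, 0.0, 0.0, 0.26, 0.26, 0.01]
-0.5 [None, 0.01, 0.07, 0.06, 0.0, 0.24, 0.28, 0.28, 0.03]
-0.4 [None, 0.01, 0.02, 0.11, 0.2, 0.27, 0.28, 0.0, 0.03]
-0.3 [None, 0.39, 0.39, 0.13, 0.2, 0.23, 0.12, 0.38, 0.04]
-0.2 [-0.3, 0.39, 0.39, 0.77, 0.01, 0.02, 0.08, 0.09, 0.12]
-0.1 [-0.3, 0.32, 0.37, 0.62, 0.02, 0.05, 0.03, 0.16, 0.25]
-0.0 [-0.31, 0.0, 0.28, 0.28, 0.05, 0.08, 0.05, 0.24, 0.25]
0.1 [None, 0.0, 0.27, 0.27, 0.03, 0.05, 0.02, 0.06, 0.01]
0.2 [None, 0.0, 0.21, 0.21, 0.01, 0.03, 0.02, 0.39, 0.02]
0.3 [None, 0.0, 0.16, 0.16, 0.03, 0.03, 0.01, 0.4, 0.0]
0.4 [None, 0.0, 0.1, 0.11, 0.02, 0.01, 0.01, 0.41, 0.18]
scene
-0.6 [0.34, 0.34, 0.08, 0.11, None, 0.0, 0.0, 0.22, 0.1]
-0.5 [None, None, 0.07, 0.06, 0.0, 0.0, 0.28, 0.27, 0.03]
-0.4 [None, 0.02, 0.0, 0.01, 0.06, 0.26, 0.28, 0.0, 0.03]
-0.3 [None, 0.43, 0.39, 0.13, 0.2, 0.23, 0.22, 0.41, 0.0]
-0.2 [0.0, 0.43, 0.38, 0.04, 0.01, 0.02, 0.1, 0.42, 0.11]
-0.1 [0.01, 0.48, 0.41, 0.22, 0.02, 0.05, 0.03, 0.46, 0.25]
-0.0 [0.49, 0.48, 0.28, 0.28, 0.05, 0.08, 0.05, 0.48, 0.49]
0.1 [0.37, 0.0, 0.27, 0.27, 0.04, 0.05, 0.02, 0.51, 0.51]
0.2 [None, 0.0, 0.22, 0.22, 0.01, 0.03, 0.02, 0.52, 0.52]
0.3 [None, 0.0, 0.16, 0.16, 0.03, 0.03, 0.01, 0.49, 0.54]
0.4 [None, 0.0, 0.11, 0.11, 0.02, 0.01, 0.01, 0.53, 0.54]
clock: 0.92
tool_pos: [0.2128, -0.6415, 0.4568]
orientation: [-179.6, 0.2, 180.0]
force: [-0.2, -0.4, -1.1]
opening: 0.073
gripper_force: 0.0
```

```bash
python3 drive.py '[[[-9, 8, 0, 0, 0.06], [-18, 16, 0, 0, 0.06], [-27, 24, 0, 0, 0.06], [-36, 32, 0, 0, 0.06], [-45, 40, 0, 0, 0.06], [-54, 48, 0, 0, 0.06], [-63, 56, 0, 0, 0.06], [-70, 64, 0, 0, 0.06]]]'
python3 drive.py '[[[-4, 12, 0, 0, 0.06], [-7, 24, 0, 0, 0.06], [-10, 36, 0, 0, 0.06], [-12, 48, 0, 0, 0.06], [-14, 60, 0, 0, 0.06], [-16, 72, 0, 0, 0.06], [-16, 74, 10, 0, 0.06], [-16, 74, 20, 0, 0.06]]]'
python3 drive.py '[[[0, 0, 10, 0, 0.06], [0, 0, 20, 0, 0.06], [0, 0, 24, 0, 0.06], [0, 0, 24, 0, 0.06]]]'
python3 - <<'E'
from h import *
s=snap("wrist");cv2.imwrite("pics/w1.png",s["frame"][:,:,::-1]);print(s["T_tool_cam"],s["obs"]["tool_pos"],s["obs"]["orientation"])
E
```

```text
clock: 1.92
tool_pos: [0.5643, -0.3188, 0.4505]
orientation: [180.0, -0.1, -180.0]
force: [0.4, -0.7, -0.5]
opening: 0.0602
gripper_force: 0.0
clock: 2.92
tool_pos: [0.6428, 0.0511, 0.3497]
orientation: [180.0, -0.0, -179.9]
force: [0.9, -0.9, -0.3]
opening: 0.06
gripper_force: 0.0
clock: 3.42
tool_pos: [0.6419, 0.049, 0.2292]
orientation: [-179.9, -0.2, 180.0]
force: [0.3, 0.7, 0.4]
opening: 0.0601
gripper_force: 0.0
[[ 9.81907276e-04 -9.65235174e-01 -2.61381128e-01  7.09424180e-02]
 [ 9.99999447e-01  8.49529836e-04  6.19442784e-04  2.62785682e-05]
 [-3.75856897e-04 -2.61381592e-01  9.65235475e-01 -1.33577124e-01]
 [ 0.00000000e+00  0.00000000e+00  0.00000000e+00  1.00000000e+00]] [0.64185328 0.04899989 0.22920318] [-179.92656654   -0.24490299  179.97821645]
```

View pics/w1.png

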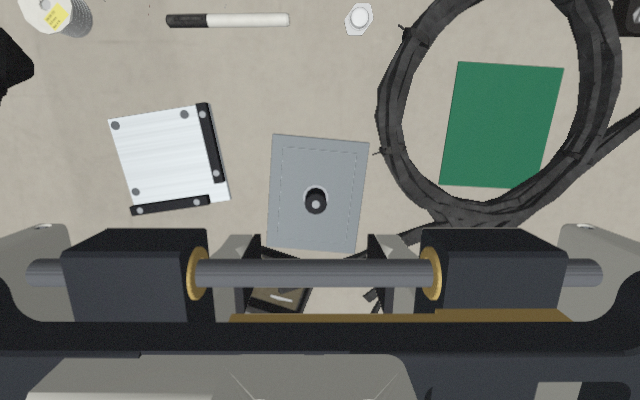

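The wrist view looks back from the far side. It shows the lid (270–368, 135–252) with the knob at (316,203), the jig (108–230, 103–215) with its fences on the right and bottom edges, and the mat at (500,125).

```bash
python3 - <<'E'
from h import *
np.set_printoptions(precision=4,suppress=True)
s=snap("wrist");h=s["hsv"].astype(int);H,S,V=h[...,0],h[...,1],h[...,2]
U=np.arange(640)[None]+0*V;W=np.arange(400)[:,None]+0*V
def show(n,m,z):
    r=onplane(s,rect(m),z);c=r.mean(0);e=[np.degrees(np.arctan2(*(r[i]-r[i-1])[1::-1]))%90 for i in range(4)];print(n,c,"size",[np.linalg.norm(r[i]-r[i-1]) for i in(1,2)],"ang",np.array(e));return r
show("mat",(H>60)&(H<90)&(S>120)&(U>420)&(U<580)&(W<200),.003)
lid=(S>10)&(S<60)&(H>95)&(V>90)&(V<190)&(U>255)&(U<380)&(W>125)&(W<228)
print(h[170,320],h[150,160],h[190,218])
b=max(blobs(lid),key=lambda b:b[0][4]);show("lid part",b[2],.052);print(b[:2])
k=(V<75)&(U>290)&(U<340)&(W>180)&(W<222);print([x[:2] for x in blobs(k,10)])
k=max(blobs(k,10),key=lambda b:b[0][4]);x,y,w,hh,_=k[0]
print("knob near-top extents",onplane(s,[[x+w/2-.5,y+hh-1-w/2]],.082),onplane(s,[[x+w/2-.5,y+w/2-.5]],.052))
P=cloud(s);kk=(U>290)&(U<340)&(W>180)&(W<222)&(P[...,2]>.076)&(P[...,2]<.09);print("knob top depth",P[kk].mean(0),P[kk].min(0),P[kk].max(0))
j=(U>100)&(U<235)&(W>95)&(W<220)&((V>205)&(S<25))
show("jig white",j,.008)
f=(U>100)&(U<235)&(W>95)&(W<220)&(V<90)
for b in blobs(f,60): print(b[:2]);show(" fence",b[2],.018)
E
```

```text
mat [0.5776 0.2676 0.003 ] size [np.float64(0.14683175059556816), np.float64(0.11906137356561824)] ang [81.0336 87.0888 82.1314  2.2801]
[ 97  15 158] [100  10 231] [100  10 240]
lid part [0.6363 0.0529 0.052 ] size [np.float64(0.10297459090026113), np.float64(0.09752302890183798)] ang [85.4993 83.6393 85.8612 88.3677]
([268, 132, 101, 96, 7595], [315.5, 180.3])
[([305, 186, 21, 26, 356], [315.1, 198.0])]
knob near-top extents [[0.6456 0.0505 0.082 ]] [[0.6484 0.0506 0.052 ]]
knob top depth [0.6463 0.0504 0.0824] [0.6363 0.0397 0.0771] [0.6574 0.0604 0.0846]
jig white [ 0.6155 -0.1228  0.008 ] size [np.float64(0.11058309336132174), np.float64(0.12790241872168923)] ang [ 8.4523 15.8137 13.1229 17.4838]
([196, 101, 29, 80, 811], [210.6, 139.9])
 fence [ 0.5933 -0.0681  0.018 ] size [np.float64(0.012699419205318628), np.float64(0.08944982079595855)] ang [ 8.1131 12.0458  8.6721 12.9534]
([130, 193, 81, 21, 698], [170.3, 202.8])
 fence [ 0.6655 -0.1239  0.018 ] size [np.float64(0.09797949411526594), np.float64(0.01196077548310991)] ang [89.0181  8.4786  3.0494  8.5647]
```

In the tool's units: 0.148 m is 29.6, -0.0045 m is -0.9.

```bash
python3 drive.py '[[[-0.9, 0.28, 10, 0, 0.06], [-0.9, 0.28, 20, 0, 0.06], [-0.9, 0.28, 26, 0, 0.06], [-0.9, 0.28, 29.6, 0, 0.06], [-0.9, 0.28, 29.6, 0, 0.01], [-0.9, 0.28, 29.6, 0, 0.01], [-0.9, 0.28, 29.6, 0, 0.01], [-0.9, 0.28, 29.6, 0, 0.01]]]'
python3 drive.py '[[[0, 0, 0, 0, 0.01], [0, 0, -4, 0, 0.01], [0, 0, -10, 0, 0.01], [0, 0, -20, 0, 0.01], [0, 0, -30, 0, 0.01], [0, 0, -30, 0, 0.01]]]'
```

```text
clock: 4.53
tool_pos: [0.648, 0.0509, 0.0846]
orientation: [180.0, 0.1, 180.0]
force: [0.6, -0.3, -0.2]
opening: 0.0255
gripper_force: 0.0
clock: 5.28
tool_pos: [0.6496, 0.0511, 0.2385]
orientation: [179.9, 0.5, -180.0]
force: [-0.2, -0.4, -2.7]
opening: 0.0213
gripper_force: 30.0
```

```bash
python3 drive.py '[[[3, 10, 0, 0, 0.01], [6, 20, 0, 0, 0.01], [10, 30, 0, 0, 0.01], [13, 40, 0, 0, 0.01], [14.32, 42.9, 0, 0, 0.01], [14.32, 42.9, 10, 0, 0.01], [14.32, 42.9, 20, 0, 0.01], [14.32, 42.9, 20, 0, 0.01]]]'
python3 - <<'E'
from h import *
s=snap("wrist");cv2.imwrite("pics/w2.png",s["frame"][:,:,::-1]);print(s["obs"]["tool_pos"],s["obs"]["force"])
s=snap("scene");cv2.imwrite("pics/s2.png",s["frame"][150:400,200:560,::-1])
E
```

```text
clock: 6.28
tool_pos: [0.5734, 0.2628, 0.129]
orientation: [-179.7, -0.4, 179.9]
force: [-0.2, 0.1, -0.7]
opening: 0.0213
gripper_force: 30.0
[0.57344118 0.26284228 0.12904738] [-0.23815836  0.09450299 -0.68665834]
```

View pics/s2.png

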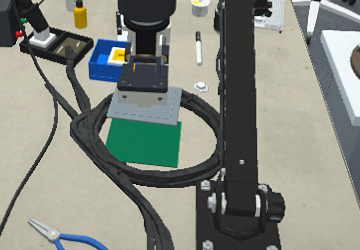

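The lid is held level above the mat (lid at 145,105 in the crop, mat at 145,145), and the box is now open at (110,60). I'll lower it now.

In the tool's units: -0.003 m is -0.6, 0.082 m is 16.4.

```bash
python3 drive.py '[[[-0.6, 0.4, 8, 0, 0.01], [-0.6, 0.4, 13, 0, 0.01], [-0.6, 0.4, 15.2, 0, 0.01], [-0.6, 0.4, 15.8, 0, 0.01], [-0.6, 0.4, 16.2, 0, 0.01], [-0.6, 0.4, 16.4, 0, 0.01]]]'
```

```text
clock: 7.12
tool_pos: [0.5796, 0.2676, 0.0526]
orientation: [179.9, 0.1, 180.0]
force: [0.2, 1.1, -1.4]
opening: 0.0215
gripper_force: 30.0
```

```bash
python3 drive.py '[[[0, 0, 0.4, 0, 0.01], [0, 0, 0.6, 0, 0.01], [0, 0, 0.6, 0, 0.01]]]';python3 - <<'E'
from h import *
print(ctrl.get_obs()["tool_pos"],ctrl.get_obs()["force"])
E
```

```text
clock: 7.5
tool_pos: [0.579, 0.2672, 0.0485]
orientation: [-180.0, -0.0, 180.0]
force: [0.1, 0.6, -1.7]
opening: 0.0212
gripper_force: 30.0
[0.57899918 0.26718877 0.04850778] [ 0.13653251  0.60327139 -1.67028592]
```

In the tool's units: 0.003 m is 0.6, 0.002 m is 0.4.

```bash
python3 drive.py '[[[0, 0, 0.4, 0, 0.01], [0, 0, 0.6, 0, 0.01], [0, 0, 0.6, 0, 0.01]]]';python3 drive.py '[[[0, 0, 0.2, 0, 0.01], [0, 0, 0.4, 0, 0.01], [0, 0, 0.4, 0, 0.01]]]'
```

```text
clock: 7.88
tool_pos: [0.579, 0.2672, 0.0454]
orientation: [-180.0, -0.0, 180.0]
force: [-0.3, -0.6, -1.2]
opening: 0.021
gripper_force: 30.0
clock: 8.25
tool_pos: [0.5791, 0.2673, 0.0443]
orientation: [180.0, 0.0, 180.0]
force: [-2.7, -0.4, 4.4]
opening: 0.021
gripper_force: 30.0
```

Contact is made, so I'll release and rise, then look into the box.

```bash
python3 drive.py '[[[0, 0, 0, 0, 0.05], [0, 0, 0, 0, 0.05], [0, 0, 0, 0, 0.05], [0, 0, -10, 0, 0.05], [0, 0, -22, 0, 0.05], [0, 0, -34, 0, 0.05], [0, 0, -40, 0, 0.05]]]'
python3 drive.py '[[[-4, -12, 0, 0, 0.066], [-8, -24, 0, 0, 0.066], [-12, -36, 0, 0, 0.066], [-14, -43, 0, 0, 0.066], [-14, -43, 0, 0, 0.066]]]'
python3 - <<'E'
from h import *
s=snap("wrist");cv2.imwrite("pics/w3.png",s["frame"][:,:,::-1]);print(s["obs"]["tool_pos"])
E
```

```text
clock: 9.12
tool_pos: [0.58, 0.2677, 0.2478]
orientation: [179.8, 0.2, 180.0]
force: [-0.4, 0.6, -0.9]
opening: 0.0499
gripper_force: 0.0
clock: 9.75
tool_pos: [0.6493, 0.0493, 0.2432]
orientation: [-180.0, -0.0, 179.8]
force: [0.2, 0.3, 0.3]
opening: 0.0663
gripper_force: 0.0
[0.64931112 0.04929718 0.24316959]
```

View pics/w3.png

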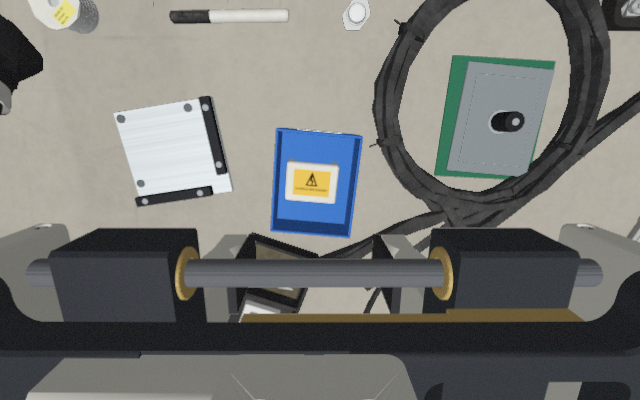

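The lid lies flat on the mat at (503,120). The bracket, with a yellow label, stands in the box at (312,183), roughly aligned with it.

```bash
python3 - <<'E'
from h import *
np.set_printoptions(precision=4,suppress=True)
for n in("wrist","top"):
    s=snap(n);h=s["hsv"].astype(int);H,S,V=h[...,0],h[...,1],h[...,2]
    U=np.arange(640)[None]+0*V;W=np.arange(400)[:,None]+0*V
    box=((U>262)&(U<370)&(W>120)&(W<232)) if n=="wrist" else ((U>275)&(U<340)&(W>145)&(W<215))
    m=box&~((H>98)&(H<125)&(S>90)); m&=(V>140)&((S<45)|((H>10)&(H<40)&(S>90)))
    b=sorted(blobs(m),key=lambda b:-b[0][4])
    print(n,[x[:2] for x in b[:3]])
    bb=[x for x in b if abs(x[1][0]-(312 if n=="wrist" else 306))<20 and abs(x[1][1]-183)<20][0]
    r=onplane(s,rect(bb[2]),.039);print(r.mean(0),"angles",[np.degrees(np.arctan2(*(r[i]-r[i-1])[1::-1]))%90 for i in range(4)],[np.linalg.norm(r[i]-r[i-1]) for i in(1,2)])
    blue=box&(H>98)&(H<125)&(S>90);q=onplane(s,rect(blue),.048);print("box",q.mean(0))
    P=cloud(s);print("depth centroid",np.median(P[bb[2]],0),"lid")
E
```

```text
wrist [([263, 121, 107, 111, 3416], [324.0, 164.5]), ([284, 161, 54, 43, 1908], [309.9, 181.9])]
[0.6405 0.0536 0.039 ] angles [np.float64(87.3672184431428), np.float64(89.89040030309242), np.float64(2.637972238620275), np.float64(89.8818797468586)] [np.float64(0.11549757540989805), np.float64(0.12750834452978033)]
box [0.645  0.0522 0.048 ]
depth centroid [0.6217 0.089  0.0006] lid
top [([276, 168, 64, 47, 961], [309.4, 196.7]), ([294, 170, 29, 25, 581], [308.1, 181.5]), ([304, 146, 32, 14, 285], [323.1, 153.2])]
[0.6268 0.0464 0.039 ] angles [np.float64(89.35865769155448), np.float64(88.4626455583663), np.float64(88.09079140750649), np.float64(88.46403494263407)] [np.float64(0.13126623769265952), np.float64(0.09643051970120409)]
box [0.6321 0.0492 0.048 ]
depth centroid [ 0.6159  0.0302 -0.0007] lid
```

```bash
python3 - <<'E'
from h import *
np.set_printoptions(precision=4,suppress=True)
for n in("wrist","top"):
    s=snap(n);h=s["hsv"].astype(int);H,S,V=h[...,0],h[...,1],h[...,2]
    U=np.arange(640)[None]+0*V;W=np.arange(400)[:,None]+0*V
    box=((U>262)&(U<370)&(W>120)&(W<232)) if n=="wrist" else ((U>275)&(U<340)&(W>145)&(W<215))
    m=box&(V>140)&((S<45)|((H>10)&(H<40)&(S>90)))
    bb=[x for x in blobs(m,300) if x[0][4]<2200 and x[0][2]<60 and x[1][1]>170][0]
    k=cv2.morphologyEx(bb[2].astype(np.uint8),cv2.MORPH_CLOSE,np.ones((9,9)))
    r=onplane(s,rect(k),.039);print(n,bb[:2],r.mean(0),"angles",np.array([np.degrees(np.arctan2(*(r[i]-r[i-1])[1::-1]))%90 for i in range(4)]),[np.linalg.norm(r[i]-r[i-1]) for i in(1,2)])
    P=cloud(s);q=P[(k>0)&(abs(P[...,2]-.039)<.008)];print("depth",np.median(q,0),(np.percentile(q,1,0)+np.percentile(q,99,0))/2)
    R=cv2.boxPoints(cv2.minAreaRect((q[:,:2]*1000).astype(np.float32)));print(R.mean(0),R)
E
```

```text
wrist ([282, 161, 54, 43, 1922], [308.3, 182.1]) [0.6449 0.0465 0.039 ] angles [84.6426 83.3657 84.8274 85.9387] [np.float64(0.0457275863662543), np.float64(0.058560101248111535)]
depth [0.6442 0.0462 0.0397] [0.6451 0.0465 0.039 ]
[645.3151  46.4611] [[620.1594  18.7429]
 [665.2454  14.7768]
 [670.4709  74.1793]
 [625.3848  78.1454]]
top ([294, 170, 29, 24, 581], [308.0, 181.5]) [0.6465 0.0448 0.039 ] angles [85.9401 86.5685 85.9195 85.9831] [np.float64(0.04682942632326237), np.float64(0.05903636173886642)]
depth [0.6467 0.0447 0.0384] [0.6467 0.0449 0.0384]
[647.004   44.9689] [[623.4332  16.5886]
 [668.3618  14.888 ]
 [670.5747  73.3492]
 [625.6461  75.0498]]
```

In the tool's units: 40 degrees is 20.

```bash
python3 drive.py '[[[0, 0, 0, 5, 0.06], [0, 0, 0, 10, 0.06], [0, 0, 0, 15, 0.06], [0, 0, 0, 20, 0.06]]]'; python3 -c "
from plant import ctrl
print(ctrl.get_obs()['joint_pos'].round(1))"
```

```text
clock: 10.5
tool_pos: [0.6488, 0.0535, 0.2437]
orientation: [180.0, 0.0, 139.8]
force: [-0.9, 0.4, -0.8]
opening: 0.06
gripper_force: 0.0
[  21.8   18.6   -3.2   -0.   -68.2 -152.1]
```

```bash
python3 drive.py '[[[0, 0, 0, -5.25, 0.06], [0, 0, 0, -10.5, 0.06], [0, 0, 0, -15.75, 0.06], [0, 0, 0, -21, 0.06], [0, 0, 0, -26.25, 0.06], [0, 0, 0, -31.5, 0.06], [0, 0, 0, -36.75, 0.06], [0, 0, 0, -42, 0.06]]]'
python3 drive.py '[[[0, 0, 0, -5, 0.06], [0, 0, 2, -10, 0.06], [0, 0, 6, -15, 0.06], [0, 0, 10, -20, 0.06], [0, 0, 14, -20.65, 0.06], [0, 0, 14, -20.65, 0.06], [0, 0, 14, -20.65, 0.06]]]'
python3 - <<'E'
from h import *
o=[ctrl.get_obs()]
s=snap("wrist");cv2.imwrite("pics/w4.png",s["frame"][:,:,::-1]);o=s["obs"];print(o["tool_pos"],o["orientation"])
E
```

```text
clock: 11.5
tool_pos: [0.6487, 0.0535, 0.2437]
orientation: [180.0, 0.0, -135.6]
force: [-0.5, 0.4, 0.3]
opening: 0.0601
gripper_force: 0.0
clock: 12.38
tool_pos: [0.6493, 0.0529, 0.1745]
orientation: [-179.9, 0.0, -94.7]
force: [-0.4, -0.4, -0.5]
opening: 0.06
gripper_force: 0.0
[0.64934853 0.05293191 0.17448315] [-1.79944007e+02  3.06965148e-03 -9.46912856e+01]
```

View pics/w4.png

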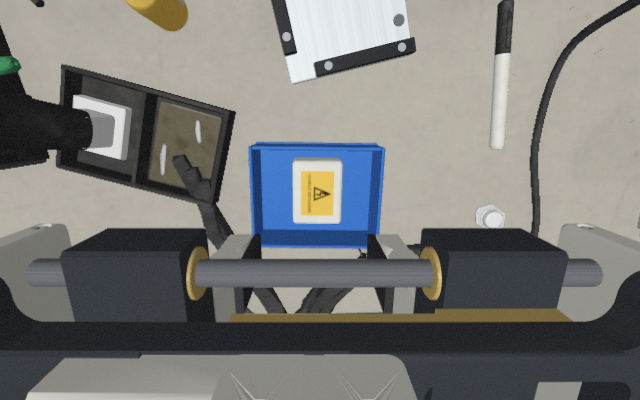

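The bracket sits centred in the box (293–341, 158–223) and square to the image. I'll measure it in the tool frame.

```bash
python3 - <<'E'
from h import *
from scipy.spatial.transform import Rotation as Ro
np.set_printoptions(precision=4,suppress=True)
s=snap("wrist");h=s["hsv"].astype(int);H,S,V=h[...,0],h[...,1],h[...,2];o=s["obs"]
R=Ro.from_euler("xyz",o["orientation"],degrees=True).as_matrix()
U=np.arange(640)[None]+0*V;W=np.arange(400)[:,None]+0*V
box=(U>262)&(U<374)&(W>150)&(W<232);m=box&~((H>98)&(H<125)&(S>90))
bb=max([x for x in blobs(m,300) if abs(x[1][0]-317)<15],key=lambda b:b[0][4])
k=cv2.morphologyEx(bb[2].astype(np.uint8),cv2.MORPH_CLOSE,np.ones((9,9)));print(bb[:2])
r=(onplane(s,rect(k),.039)-o["tool_pos"])@R;print(r.mean(0),r)
q=cloud(s)[(k>0)];q=q[abs(q[:,2]-.039)<.008];q=(q-o["tool_pos"])@R
t=cv2.minAreaRect((q[:,:2]*1000).astype(np.float32));print(t,np.median(q[:,2]))
E
```

```text
([293, 157, 50, 67, 3245], [317.1, 190.2])
[0.0088 0.0043 0.1357] [[ 0.04   -0.0178  0.1357]
 [ 0.04    0.0261  0.1356]
 [-0.0223  0.0277  0.1357]
 [-0.0224 -0.0189  0.1357]]
((6.689693450927734, 4.177974700927734), (59.849361419677734, 45.36053466796875), 0.8758834004402161) 0.1350325038565519
```

In the tool's units: 0.13 m is 26, 0.007 m is 1.4.

```bash
python3 drive.py '[[[1.4, 0.8, 6, 0, 0.06], [1.4, 0.8, 16, 0, 0.06], [1.4, 0.8, 23, 0, 0.06], [1.4, 0.8, 26, 0, 0.06], [1.4, 0.8, 26, 0, 0.06]]]'
python3 drive.py '[[[0, 0, 0, 0, 0.04], [0, 0, 0, 0, 0.04], [0, 0, 0, 0, 0.04]]]'
```

```text
clock: 13.1
tool_pos: [0.6445, 0.0455, 0.0435]
orientation: [180.0, -0.0, -94.7]
force: [0.4, -0.2, 0.6]
opening: 0.0602
gripper_force: 0.0
clock: 13.48
tool_pos: [0.6454, 0.0459, 0.0452]
orientation: [-179.9, 0.1, -94.7]
force: [-1.3, 0.5, 6.2]
opening: 0.0456
gripper_force: 30.0
```

In the tool's units: 0.155 m is 31, 0.0063 m is 1.26, -13.4 degrees is -6.7.

```bash
python3 drive.py '[[[0, 0, -6, 0, 0.04], [0, 0, -14, 0, 0.04], [0, 0, -18, 0, 0.04], [0, 0, -18, 0, 0.04], [10, 0.4, -18, -2.5, 0.04], [20, 0.8, -18, -5, 0.04], [31, 1.26, -18, -6.7, 0.04], [31, 1.26, -18, -6.7, 0.04]]]'
python3 - <<'E'
from h import *
s=snap("wrist");cv2.imwrite("pics/w5.png",s["frame"][:,:,::-1]);o=s["obs"];print(o["tool_pos"],o["orientation"],o["opening"])
E
```

```text
clock: 14.48
tool_pos: [0.6237, -0.1117, 0.1322]
orientation: [179.9, 0.0, -81.5]
force: [0.5, 1.1, -1.0]
opening: 0.0453
gripper_force: 30.0
[ 0.62368542 -0.11167479  0.13215658] [ 1.79861698e+02  1.76686780e-02 -8.15242465e+01] 0.04534845655987658
```

View pics/w5.png

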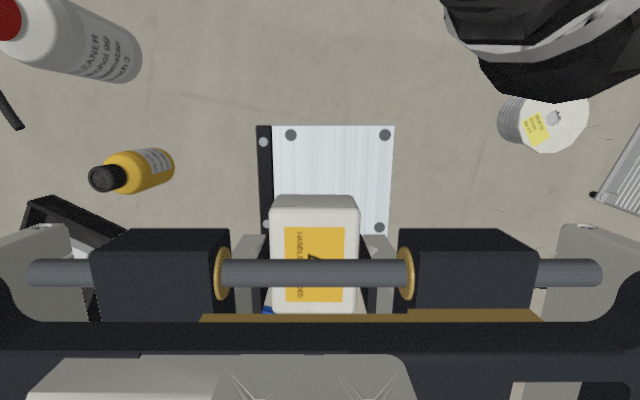

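The bracket is held over the jig plate (258–395, 125–235). The far fence is at columns 258–272 and nearly vertical, and I'll check its angle against the tool.

```bash
python3 - <<'E'
from h import *
from scipy.spatial.transform import Rotation as Ro
np.set_printoptions(precision=4,suppress=True)
s=snap("wrist");h=s["hsv"].astype(int);V=h[...,2];S=h[...,1];o=s["obs"]
R=Ro.from_euler("xyz",o["orientation"],degrees=True).as_matrix()
rows=np.arange(140,190,2);g=np.diff(cv2.GaussianBlur(V.astype(np.float32),(5,5),0),axis=1)
def line(a,b,sgn,z,n):
    uv=np.array([[a+np.argmax(sgn*g[r,a:b])+.5,r] for r in rows]);p=(onplane(s,uv,z)-o["tool_pos"])@R
    k=np.polyfit(p[:,0],p[:,1],1);e=p[:,1]-np.polyval(k,p[:,0]);print(n,uv[0],uv[-1],"y at x=0",k[1],"ang",np.degrees(np.arctan(k[0])),"rms",e.std())
line(262,285,1,.018,"far fence inner (top edge)")
line(385,405,-1,.008,"plate near edge")
E
```

```text
far fence inner (top edge) [272.5 140. ] [274.5 188. ] y at x=0 -0.03236894845998142 ang 0.07070276577839901 rms 0.00023442256803935744
plate near edge [394.5 140. ] [390.5 188. ] y at x=0 0.06887408970480395 ang -0.055860104434765356 rms 0.00026028540808536316
```

In the tool's units: 0.08 m is 16, 0.07 m is 14.

```bash
python3 drive.py '[[[0, 0, 8, 0, 0.04], [0, 0, 14, 0, 0.04], [0, 0, 16, 0, 0.04], [0, 0, 16, 0, 0.04]]]'
python3 drive.py '[[[0, 0, 0.2, 0, 0.04], [0, 0, 0.4, 0, 0.04], [0, 0, 0.4, 0, 0.04]]]'
python3 drive.py '[[[0, 0, 0.2, 0, 0.04], [0, 0, 0.3, 0, 0.04], [0, 0, 0.3, 0, 0.04]]]'
```

```text
clock: 15.08
tool_pos: [0.6254, -0.1077, 0.0531]
orientation: [179.9, -0.0, -81.3]
force: [-0.0, 0.2, -0.2]
opening: 0.0454
gripper_force: 30.0
clock: 15.45
tool_pos: [0.6257, -0.1084, 0.0522]
orientation: [-179.9, -0.0, -81.3]
force: [-0.2, 0.4, -1.0]
opening: 0.0459
gripper_force: 30.0
clock: 15.82
tool_pos: [0.6253, -0.1084, 0.05]
orientation: [180.0, 0.0, -81.3]
force: [0.1, 0.3, -0.4]
opening: 0.0458
gripper_force: 30.0
```

```bash
for i in 1; do python3 drive.py '[[[0, 0, 0.2, 0, 0.04], [0, 0, 0.3, 0, 0.04], [0, 0, 0.3, 0, 0.04]]]'; done
python3 drive.py '[[[0, 0, 0.2, 0, 0.04], [0, 0, 0.2, 0, 0.04]]]'
```

```text
clock: 16.2
tool_pos: [0.6253, -0.1084, 0.0485]
orientation: [180.0, 0.0, -81.3]
force: [-0.6, 0.5, -0.2]
opening: 0.0453
gripper_force: 30.0
clock: 16.45
tool_pos: [0.6254, -0.1084, 0.0483]
orientation: [-180.0, -0.0, -81.3]
force: [-2.4, 0.6, 5.5]
opening: 0.0455
gripper_force: 30.0
```

In the tool's units: -0.0085 m is -1.7, -0.0075 m is -1.5.

```bash
python3 drive.py '[[[0, -0.6, 0, 0, 0.04], [0, -1.2, 0, 0, 0.04], [0, -1.5, 0, 0, 0.04], [0, -1.7, 0, 0, 0.04], [0, -1.7, 0, 0, 0.04]]]'
python3 drive.py '[[[-0.4, 0, 0, 0, 0.04], [-0.8, 0, 0, 0, 0.04], [-1.2, 0, 0, 0, 0.04], [-1.2, 0, 0, 0, 0.04]]]'
```

```text
clock: 17.08
tool_pos: [0.6335, -0.1074, 0.0483]
orientation: [180.0, -0.0, -81.3]
force: [-3.3, -0.4, 5.5]
opening: 0.0456
gripper_force: 30.0
clock: 17.58
tool_pos: [0.6336, -0.1011, 0.0482]
orientation: [-179.9, -0.0, -81.3]
force: [0.5, -2.5, 6.2]
opening: 0.0455
gripper_force: 30.0
```

In the tool's units: -0.002 m is -0.4, -0.001 m is -0.2.

```bash
python3 drive.py '[[[-0.2, 0, 0, 0, 0.04], [-0.4, 0, 0, 0, 0.04], [-0.4, 0, 0, 0, 0.04]]]'
python3 drive.py '[[[-0.2, 0, 0, 0, 0.04], [-0.2, 0, 0, 0, 0.04]]]'
python3 drive.py '[[[0, -0.2, 0, 0, 0.04], [0, -0.2, 0, 0, 0.04]]]'
```

```text
clock: 17.95
tool_pos: [0.6336, -0.1004, 0.0484]
orientation: [-179.9, -0.1, -81.3]
force: [1.9, -9.1, 5.1]
opening: 0.0453
gripper_force: 30.0
clock: 18.2
tool_pos: [0.6336, -0.1001, 0.0486]
orientation: [-179.9, -0.1, -81.3]
force: [1.7, -12.6, 4.8]
opening: 0.0456
gripper_force: 30.0
clock: 18.45
tool_pos: [0.6337, -0.1002, 0.0485]
orientation: [180.0, -0.1, -81.3]
force: [-0.9, -12.5, 7.8]
opening: 0.0454
gripper_force: 30.0
```

```bash
python3 drive.py '[[[0, -0.2, 0, 0, 0.04], [0, -0.2, 0, 0, 0.04]]]'
python3 drive.py '[[[0, -0.2, 0, 0, 0.04], [0, -0.2, 0, 0, 0.04]]]'
python3 drive.py '[[[0, -0.2, 0, 0, 0.04], [0, -0.2, 0, 0, 0.04]]]'
```

```text
clock: 18.7
tool_pos: [0.6338, -0.1002, 0.0485]
orientation: [179.9, -0.1, -81.3]
force: [-2.2, -12.6, 9.3]
opening: 0.0452
gripper_force: 30.0
clock: 18.95
tool_pos: [0.634, -0.1003, 0.0483]
orientation: [179.8, -0.1, -81.3]
force: [-5.4, -13.3, 10.7]
opening: 0.0455
gripper_force: 30.0
clock: 19.2
tool_pos: [0.6342, -0.1003, 0.0483]
orientation: [179.7, -0.1, -81.3]
force: [-6.9, -13.9, 12.8]
opening: 0.0455
gripper_force: 30.0
```

```bash
python3 drive.py '[[[0.4, 0, -0.2, 0, 0.04], [0.8, 0, -0.2, 0, 0.04], [0.8, 0, -0.2, 0, 0.04]]]'
python3 drive.py '[[[0, -0.2, 0, 0, 0.04], [0, -0.2, 0, 0, 0.04]]]'
```

```text
clock: 19.58
tool_pos: [0.6345, -0.101, 0.0483]
orientation: [179.8, 0.1, -81.4]
force: [-8.7, 3.5, 8.9]
opening: 0.0456
gripper_force: 30.0
clock: 19.82
tool_pos: [0.6346, -0.101, 0.0483]
orientation: [179.6, 0.1, -81.4]
force: [-10.7, 2.5, 13.1]
opening: 0.0455
gripper_force: 30.0
```

The manual's scale: shifts go in units of 5 mm and turns go in units of 2 degrees. Converting my numbers, -0.0045 m is -0.9, -0.004 m is -0.8.

```bash
python3 drive.py '[[[-0.4, 0, 0, 0, 0.04], [-0.8, 0, 0, 0, 0.04], [-0.9, 0, 0, 0, 0.04], [-0.9, 0, 0, 0, 0.04]]]'
python3 drive.py '[[[0, -0.2, 0, 0, 0.04], [0, -0.2, 0, 0, 0.04], [0, -0.2, 0, 0, 0.04]]]'
python3 - <<'E'
from h import *
np.set_printoptions(precision=4,suppress=True)
s=snap("wrist");cv2.imwrite("pics/w6.png",s["frame"][:,:,::-1]);o=s["obs"]
c,q=np.cos(np.radians(8.7)),np.sin(np.radians(8.7));f=o["force"];print("jig force",c*f[0]+q*f[1],-q*f[0]+c*f[1],f[2],o["tool_pos"],o["orientation"],o["moment"])
t=snap("scene");cv2.imwrite("pics/s6.png",cv2.resize(t["frame"][130:230,250:420,::-1],None,fx=4,fy=4,interpolation=2))
E
```

```text
clock: 20.32
tool_pos: [0.6345, -0.1002, 0.0485]
orientation: [179.7, -0.1, -81.4]
force: [-5.8, -17.8, 8.3]
opening: 0.0452
gripper_force: 30.0
clock: 20.7
tool_pos: [0.6346, -0.1002, 0.0485]
orientation: [179.6, -0.1, -81.4]
force: [-8.8, -15.7, 11.5]
opening: 0.0451
gripper_force: 30.0
jig force -11.044430634995727 -14.142739767510667 11.455922980557366 [ 0.6346 -0.1002  0.0485] [179.562   -0.1271 -81.3974] [-5.9977  3.439  -0.1457]
```

View pics/w6.png

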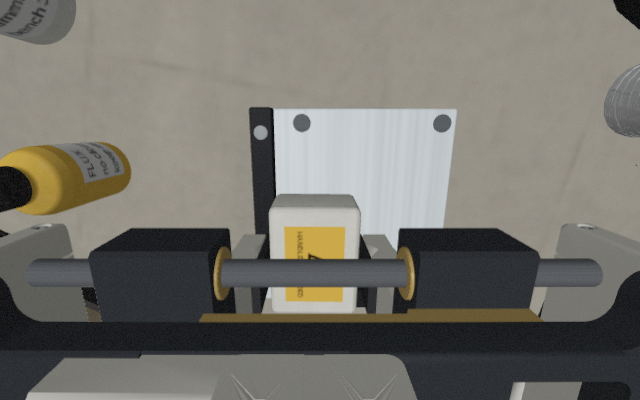

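View pics/s6.png

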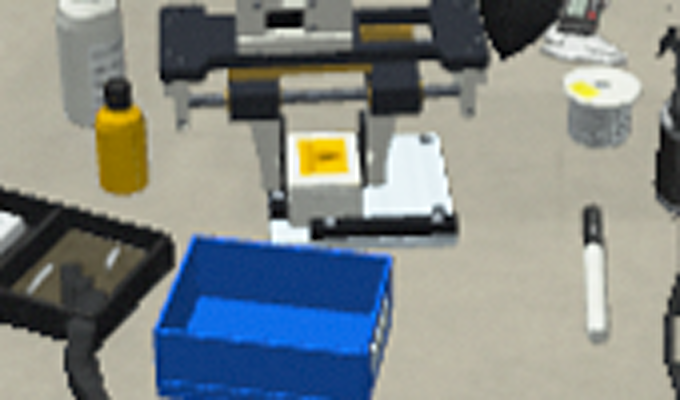

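The bracket's edge lines up with the far fence's inner face at (273,200), and in the scene view it stands in the corner. I'll add a little x push for margin and check that it holds.

```bash
python3 drive.py '[[[0, -0.2, 0, 0, 0.04], [0, -0.3, 0, 0, 0.04], [0, -0.3, 0, 0, 0.04], [0, -0.3, 0, 0, 0.04], [0, -0.3, 0, 0, 0.04], [0, -0.3, 0, 0, 0.04]]]'
python3 drive.py '[[[0, 0, 0, 0, 0.04], [0, 0, 0, 0, 0.04], [0, 0, 0, 0, 0.04], [0, 0, 0, 0, 0.04]]]'
```

```text
clock: 21.55
tool_pos: [0.6347, -0.1002, 0.0485]
orientation: [179.4, -0.1, -81.4]
force: [-13.1, -16.5, 14.6]
opening: 0.0454
gripper_force: 30.0
clock: 22.05
tool_pos: [0.6347, -0.1002, 0.0485]
orientation: [179.4, -0.1, -81.4]
force: [-13.8, -16.7, 15.3]
opening: 0.0455
gripper_force: 30.0
```

Stable: about 15 N towards each fence, and the tilt is 0.6°.

```bash
python3 -c "
from plant import ctrl
print(ctrl.close_job())"
```

```text
the job is handed in; nothing more can be done
None
```

I handed the job in with the lid laid flat, knob up, on the mat and the gripper still holding the bracket in the jig corner, pushing with about 15 N towards each fence; no verdict was printed, so I can't confirm it passed.

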